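# Lay out the reagents and weighing cup for a food test

## Task

Make the bench ready for a food test. Stand the open steel cup in the middle of the balance's round pan, and stand the three reagents in the three-compartment tray, one to a compartment: the tall bottle in the end compartment nearest the balance, the squat jar in the end compartment farthest from it, and the small dropper bottle between them. Set everything down upright and gently, with no dropping or knocking over, and leave the steel bowl, the timer and the tube rack where they are.

Things in the scene. Friction and masses are not known exactly. Their poses are not given: they have to be found in the camera images.
- cup: Loose open stainless steel cup, round, 64 mm high, outside diameter 54 mm at the foot and 58 mm at the rim, wall 3 mm, about 90 g. Origin: centre of its underside, z up along its axis; it is round, so its yaw does not matter.
- tall_bottle: Loose tall white plastic bottle with narrow grey screw cap, 115 mm high in all; straight round body of diameter 44 mm up to 84 mm, then shoulder and 26 mm cap; about 140 g. Origin: centre of its underside, z up along its axis; it is round, so its yaw does not matter.
- jar: Loose squat white plastic jar with a wide flat grey lid, diameter 50 mm (lid 49 mm), 65 mm high in all, lid from 50 mm up; about 130 g. Origin: centre of its underside, z up along its axis; it is round, so its yaw does not matter.
- dropper: Loose small white plastic dropper bottle with a pointed grey tip, 86 mm high in all; straight round body of diameter 38 mm up to 58 mm, then shoulder and tip; about 70 g. Origin: centre of its underside, z up along its axis; it is round, so its yaw does not matter.
- balance: Fixed white bench balance. Its steel pan is a flat disc of diameter 100 mm whose top is 46 mm above the bench. Origin: on the bench right under the pan's centre, z up. The housing is 36 mm high, reaches 60 mm to its +x (back), 105 mm to its -x (front, with the display, towards the robot) and 75 mm to either side. It may stand left or right of the tray.
- tray: Fixed grey plastic tray, 88 mm along its x by 256 mm along its y, outer walls 14 mm and dividers 12.5 mm high, all 4 mm thick, floor 4 mm above the bench. Two dividers across y make three compartments in a row along its y, each about 80 by 80 mm, centred at y = -84, 0 and +84 mm in its own frame. Origin: centre of its underside, z up. The row points roughly at the balance, so one end compartment is clearly nearer to the balance.
- bowl: Bystander: loose steel bowl, diameter 130 mm, 45 mm high. Origin: centre of its underside. Leave alone.
- timer: Bystander: loose white lab timer, 55 x 70 x 22 mm, lying flat. Origin: centre of its underside. Leave alone.
- tube_rack: Bystander: loose clear block, 50 mm along its x by 140 mm along its y, with ten capped tubes, 42 mm high in all. Origin: centre of its underside. Leave alone.
Mind the look-alikes: they are no part of the job. Leave any turquoise or yellow look-alike of the dropper alone.

How it is judged:
By the outcome, as a careful person would: the job done as asked, in the order asked, and still so for the second after the job is handed in, with the robot touching nothing.
It also fails if it takes over 102 s, if anything falls off the work surface, if the arm or the gripper's body presses on something with over 40 N, if the wrist force passes 120 N, or if a joint passes its speed limit or range.

## Robot

A 6-joint arm with a two-finger parallel gripper is mounted at the origin on the work surface. World frame = base frame: x ahead of the robot, y to its left, z up, the work surface at z = 0. Lengths are in m, angles in rad, forces in N, time in s.
With the tool pointing down it reaches from about 0.425 to 0.95 m from the base axis. Payload 3.5 kg.
Tool frame: the origin (TCP) lies at the very end of the fingers, on their centre line; the grasp point (between the pads) lies ctrl.tcp_to_grasp behind it (ctrl.tcp_to_grasp is the distance from the TCP to the grasp point, in m); z points along the fingers, y is the line along which they close (so a half turn about z gives the same grasp; the last joint's range is limited). The gripper opens to 85 mm and grips with 20 to 120 N. Pads are 22 mm wide; open, the fingers measure 114 mm over their backs; the gripper's body (76 mm by 85 mm) begins 54 mm behind the grasp point. The pads swing forward as they close: fully open they stand 13 mm farther back than shut.
Start: joints at [1.182, 0.286, 1.577, -0, 1.279, -0.15], TCP at [0.16, 0.656, 0.231] pointing down, gripper open.
Joint ranges: [-2.77, 2.77], [-0.9, 2.22], [0.21, 2.48], [-1.53, 4.67], [0.24, 2.81], [-2.84, 2.84]. Speed limits (rad/s): [2.79, 2.79, 3.14, 3.14, 3.14, 3.14].

## Interface

Orientations are given as a unit quaternion [x, y, z, w].
In Python, from plant import ctrl gives the robot as it stands.
- The arm moves only by the shell command python3 -m inch 'ROWS' [FORCE]. ROWS is JSON, a list of rows, each an object with "slide": the shift along the tool's x, y, z in cm, a list of three; "turn": the turn about the tool's z in rad; "grip": the finger opening in cm, from 0 to 8.54. A call has 1 to 20 rows; each row is the pose to reach, as a shift and turn from the pose commanded when the call began, along the tool's axes at that moment; what a row does not reach only later rows make up. A row lasts 1/10 s, in which the tool goes at most 50 mm and 8.59 degrees, less where a joint would pass 70% of its speed; a pose out of reach is approached as far as the arm can. A call with a gripper value outside its range is refused whole. The fingers move at their own pace and stop on an object; FORCE is the grip in N (left out, the last holds). Time passes only in rows, so rows that repeat a pose let the fingers close. It gives the time, the measured TCP pose, the force, the opening and the grip force at its end, in the units of the state.
- ctrl.get_state(): the state, without advancing time (a new reading comes with each control period).
- ctrl.read_camera(name): name is "scene" or "top" or "wrist"; returns (picture, depth): 480x640x3 uint8, red, green, blue; 480x640 float32, m along the optical axis (not along the pixel's ray), 0 where there is no reading.
- ctrl.camera_info(name): a dict with "K" (3x3 intrinsics, pixels), "camera_from_world" (4x4, takes a point from world to camera coordinates); the wrist camera has in their place "T_tool_cam" (4x4, takes a point from camera to tool coordinates, whose origin is the TCP and whose axes are the flange's). Camera axes: x right, y down, z forward; pixel columns grow to the right and rows downward; lengths in m; the calibration is good to about 2 mm. A picture is of the moment at which its call begins: read the wrist's pose just before it. camera_info takes no time and is no camera call.
- ctrl.sign_off(): hands the job in; it is judged then, once.
The state is a dict: "time": time; "qpos": joint angles; "dq": joint speeds; "joint_efforts": joint torques, N m; "eef_pos": TCP position; "tcp_rot": TCP orientation; "contact_force": force on the tool from outside, world axes, zero at the start; "wrist_torque": the same for the moment, N m; "opening": opening from 0.0 (shut) to 1.0 (fully open); "finger_force": force on a finger pad.
Only numpy, scipy, OpenCV 4.12 (cv2) and the standard library are available. Lean on these libraries where they do the work, as an engineer would, in place of code of your own. Each camera call takes 0.05 s, during which the arm holds its last target. There are 200 camera calls.

## Working session

There is one attempt and no reset: what is moved stays moved. The work goes in short steps, Python scripts to look and compute and a shell command to move; the robot and the scene stay as the last step left them, time stands still between calls to the robot, and variables do not carry over. Pictures are saved under pics/ and viewed, at most 14 in all, crops included, and the job is handed in when it is done.

```bash
mkdir -p pics; ls
python3 - <<'E'
from plant import ctrl
import cv2,numpy as np
np.set_printoptions(precision=4,suppress=True)
for n in ("top","scene"):
    p,d=ctrl.read_camera(n); cv2.imwrite(f"pics/{n}0.png",p[:,:,::-1]); np.savez(f"{n}0.npz",p=p,d=d)
    i=ctrl.camera_info(n); print(n,i)
print(ctrl.camera_info("wrist"),ctrl.tcp_to_grasp); print(ctrl.get_state())
E
```

```text
pics
top {'K': array([[470.3259,   0.    , 324.9406],
       [  0.    , 470.3259, 226.8103],
       [  0.    ,   0.    ,   1.    ]]), 'camera_from_world': array([[ 0.0066, -1.    , -0.0014, -0.0021],
       [-0.9934, -0.0064, -0.1144,  0.6355],
       [ 0.1144,  0.0021, -0.9934,  1.0704],
       [ 0.    ,  0.    ,  0.    ,  1.    ]])}
scene {'K': array([[601.1819,   0.    , 313.5265],
       [  0.    , 601.1819, 237.8265],
       [  0.    ,   0.    ,   1.    ]]), 'camera_from_world': array([[ 0.4468,  0.8944, -0.0193, -0.2806],
       [ 0.4722, -0.2541, -0.8441, -0.2742],
       [-0.7599,  0.3681, -0.5359,  1.9512],
       [ 0.    ,  0.    ,  0.    ,  1.    ]])}
{'K': array([[396.906 ,   0.    , 318.3548],
       [  0.    , 396.906 , 244.98  ],
       [  0.    ,   0.    ,   1.    ]]), 'T_tool_cam': array([[ 0.0009, -0.9614, -0.2752,  0.0702],
       [ 1.    ,  0.001 , -0.    , -0.0007],
       [ 0.0003, -0.2752,  0.9614, -0.1421],
       [ 0.    ,  0.    ,  0.    ,  1.    ]])} 0.0187
{'time': 0.1, 'qpos': array([ 1.182 ,  0.2871,  1.578 ,  0.    ,  1.2786, -0.15  ]), 'dq': array([ 0.0013,  0.0005, -0.0042, -0.0002, -0.0002,  0.0004]), 'joint_efforts': array([  0.0005, -40.7296, -29.37  ,  -0.0002,   0.0035,  -0.    ]), 'eef_pos': array([0.1594, 0.6553, 0.2301]), 'tcp_rot': array([ 0.1191,  0.9929, -0.001 , -0.0003]), 'contact_force': array([-0.5176, -0.1195, -0.241 ]), 'wrist_torque': array([-0.0237, -0.0288, -0.012 ]), 'finger_force': 0.0, 'opening': 1.000613196523207}
```

View pics/top0.png

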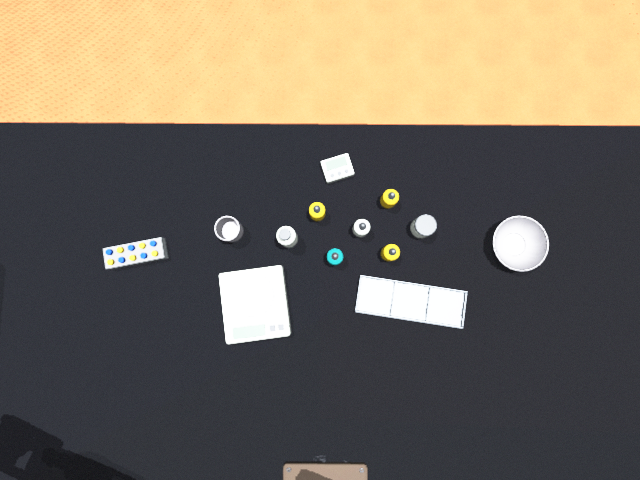

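View pics/scene0.png

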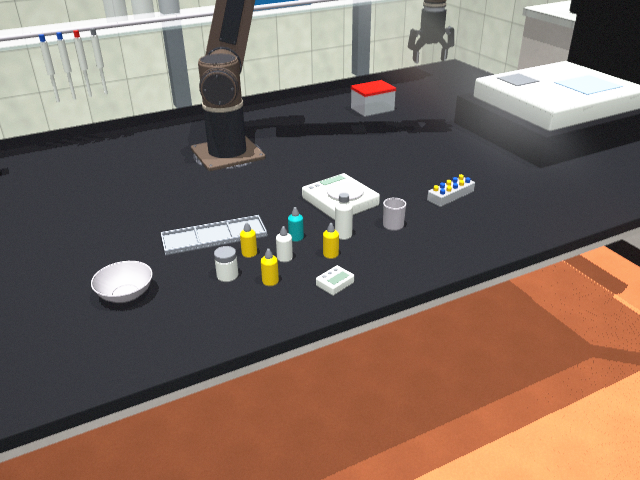

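The top view has the balance at px (254,305) left of the tray (411,302). The cup is at (228,229), the tall bottle at (287,236), the white dropper at (362,228) among yellow and turquoise look-alikes, and the jar at (424,226). The scene view confirms this.

```bash
cat > h.py <<'E'
import numpy as np,cv2
from plant import ctrl
np.set_printoptions(precision=4,suppress=True)
def cloud(name,d,T=None):
    i=ctrl.camera_info(name); K=i["K"]; T=np.linalg.inv(i["camera_from_world"]) if T is None else T
    v,u=np.mgrid[:480,:640]
    c=np.stack([(u-K[0,2])/K[0,0]*d,(v-K[1,2])/K[1,1]*d,d],-1)
    return c@T[:3,:3].T+T[:3,3]
def go(x,y,z,ydir=None):
    """slide cm/turn to put TCP at x,y,z with tool y axis along world angle ydir (mod pi)"""
    from scipy.spatial.transform import Rotation as R
    s=ctrl.get_state(); M=R.from_quat(s["tcp_rot"]).as_matrix()
    sl=M.T@(np.array([x,y,z])-s["eef_pos"])*100
    a=np.arctan2(M[1,1],M[0,1]); t=0
    if ydir is not None: t=-((ydir-a+np.pi/2)%np.pi-np.pi/2)
    print("slide",sl.round(2),"turn",round(t,3),"q6",s["qpos"][5].round(3),"t",s["time"])
E
python3 - <<'E'
from h import *
f=np.load("top0.npz"); W=cloud("top",f["d"]); p=f["p"].astype(int)
z=W[...,2]; print("table z",np.median(z[350:450,340:460]))
for n,(u,v),r,lo,hi in [("cup",(228,229),18,.055,.075),("tall",(287,236),16,.1,.125),("tallbody",(287,236),16,.07,.09),("drop",(362,228),14,.045,.07),("droptip",(362,228),14,.065,.09),("jar",(424,226),16,.057,.075),("pan",(254,305),45,.041,.052),("house",(254,305),50,.03,.041),
  ("y1",(317,211),12,.045,.1),("tq",(335,257),12,.045,.1),("y2",(390,252),12,.045,.1),("y3",(390,198),12,.045,.1),("tray",(411,302),65,.009,.02),("trayall",(411,302),65,.002,.02)]:
    vv,uu=np.mgrid[:480,:640]; m=(abs(uu-u)<r)&(abs(vv-v)<r)&(z>lo)&(z<hi)
    if n[0:4]=="tray": m=(abs(uu-u)<62)&(abs(vv-v)<35)&(p.sum(-1)>250)
    P=W[m]; 
    if len(P)<4: print(n,len(P));continue
    (c,rad)=cv2.minEnclosingCircle((P[:,:2]*1000).astype(np.float32))
    rc=cv2.minAreaRect((P[:,:2]*1000).astype(np.float32))
    print(n,len(P),"med",np.median(P,0),"circ",np.round(c,1),round(rad,1),"rect",np.round(rc[0],1),np.round(rc[1],1),round(rc[2],1))
# ray-based blobs: base silhouettes
E
```

```text
table z 0.00015794308377248267
cup 135 med [0.6281 0.2334 0.0631] circ [629.  229.1] 29.1 rect [628.6 228.8] [55.7 56.4] 3.1
tall 113 med [0.612  0.0912 0.1144] circ [611.8  91.6] 12.9 rect [611.7  91.7] [25.7 23.1] 45.5
tallbody 128 med [0.6084 0.0859 0.0865] circ [611.5  91.4] 21.7 rect [610.9  90.8] [40.9 42.2] 0.7
drop 163 med [ 0.6325 -0.0788  0.0618] circ [635.2 -81.3] 18.8 rect [634.3 -81.1] [37.1 34.9] 86.9
droptip 76 med [ 0.6346 -0.0809  0.0753] circ [636.  -80.8] 14.0 rect [636.9 -82.5] [25.9 22.6] 32.7
jar 362 med [ 0.6399 -0.2273  0.0651] circ [ 639.4 -227.7] 24.8 rect [ 639.6 -227.1] [47.8 47.5] 3.5
pan 1514 med [0.4776 0.1702 0.046 ] circ [458.1 164.8] 90.6 rect [458.  167.9] [150.8 123. ] 6.8
house 3044 med [0.43   0.1586 0.036 ] circ [456.3 167.2] 107.5 rect [456.  166.9] [164.8 149.3] 8.1
y1 207 med [0.6712 0.0225 0.063 ] circ [673.8  22.6] 18.8 rect [673.2  21.9] [35.3 34.8] 0.9
tq 215 med [ 0.5656 -0.019   0.0631] circ [566.1 -19.3] 18.5 rect [565.9 -19.1] [35.8 35.9] 44.4
y2 215 med [ 0.5764 -0.147   0.0633] circ [ 577.6 -149.6] 18.9 rect [ 577.  -149.7] [36.9 34.6] 89.9
y3 217 med [ 0.7028 -0.146   0.0631] circ [ 705.6 -148.7] 18.9 rect [ 705.8 -148.2] [36.  36.1] 70.0
tray 4242 med [ 0.4621 -0.2037  0.0048] circ [ 464.  -167.5] 173.1 rect [ 467.6 -166.2] [340.3  91.5] 81.7
trayall 4242 med [ 0.4621 -0.2037  0.0048] circ [ 464.  -167.5] 173.1 rect [ 467.6 -166.2] [340.3  91.5] 81.7
```

Run:
```python
from h import *
f=np.load("top0.npz"); W=cloud("top",f["d"]); p=f["p"].astype(int); z=W[...,2]
vv,uu=np.mgrid[:480,:640]
def big(m):
    n,l,s,c=cv2.connectedComponentsWithStats(m.astype(np.uint8)); k=1+np.argmax(s[1:,4]); return l==k
win=lambda u,v,a,b:(abs(uu-u)<a)&(abs(vv-v)<b)
def rep(n,m):
    P=(W[m][:,:2]*1000).astype(np.float32); rc=cv2.minAreaRect(P); c,r=cv2.minEnclosingCircle(P)
    print(n,len(P),"circ",np.round(c,1),round(r,1),"rect",np.round(rc[0],1),np.round(rc[1],1),round(rc[2],1)); print(cv2.boxPoints(rc).round(0).tolist())
rep("pan",big(cv2.erode((win(254,305,45,50)&(z>.0435)&(z<.05)).astype(np.uint8),np.ones((3,3)))))
rep("house",big(win(254,305,48,52)&(z>.025)))
t=big(win(411,302,70,40)&(z>.0025)&(z<.02)&(p.sum(-1)>250)); rep("tray",t)
rep("traywall",big(win(411,302,70,40)&(z>.010)&(z<.02)))
go(.629,.229,.18,0)
go(.629,.229,.18,np.pi/2)
```

```text
pan 71 circ [489.4 190.5] 22.2 rect [486.8 195.5] [44.1 25. ] 26.3
[[461.0, 197.0], [473.0, 175.0], [512.0, 194.0], [501.0, 217.0]]
house 4646 circ [461.7 128.3] 136.9 rect [462.6 118.7] [165.2 248.6] 8.1
[[363.0, 230.0], [398.0, -16.0], [562.0, 7.0], [527.0, 253.0]]
tray 3459 circ [ 462.9 -203.9] 136.2 rect [ 462.2 -203. ] [261.   90.7] 81.7
[[398.0, -325.0], [488.0, -339.0], [526.0, -80.0], [436.0, -67.0]]
traywall 617 circ [ 461.9 -200.6] 133.7 rect [ 463.5 -201. ] [256.8  88. ] 81.7
[[401.0, -322.0], [488.0, -334.0], [526.0, -80.0], [439.0, -68.0]]
slide [-55.71 -30.3    5.05] turn 1.332 q6 -0.15 t 0.1
slide [-55.71 -30.3    5.05] turn -0.239 q6 -0.15 t 0.1
```

Pan centre is about (478,170) mm. The tray is centred at (463,-202) with its row along (.148,.989), so the compartments are at (475,-119), (463,-202) and (451,-285). I'll use a finger closing direction of -0.148 rad throughout. First I go above the cup.

```bash
R='{"slide":[-55.7,-30.3,8],"turn":1.48,"grip":8.5}'; python3 -m inch '[{"slide":[-55.7,-30.3,8],"turn":1.48,"grip":8.5},{"slide":[-55.7,-30.3,8],"turn":1.48,"grip":8.5},{"slide":[-55.7,-30.3,8],"turn":1.48,"grip":8.5},{"slide":[-55.7,-30.3,8],"turn":1.48,"grip":8.5},{"slide":[-55.7,-30.3,8],"turn":1.48,"grip":8.5},{"slide":[-55.7,-30.3,8],"turn":1.48,"grip":8.5},{"slide":[-55.7,-30.3,8],"turn":1.48,"grip":8.5},{"slide":[-55.7,-30.3,8],"turn":1.48,"grip":8.5},{"slide":[-55.7,-30.3,8],"turn":1.48,"grip":8.5},{"slide":[-55.7,-30.3,8],"turn":1.48,"grip":8.5},{"slide":[-55.7,-30.3,8],"turn":1.48,"grip":8.5},{"slide":[-55.7,-30.3,8],"turn":1.48,"grip":8.5},{"slide":[-55.7,-30.3,8],"turn":1.48,"grip":8.5},{"slide":[-55.7,-30.3,8],"turn":1.48,"grip":8.5},{"slide":[-55.7,-30.3,8],"turn":1.48,"grip":8.5},{"slide":[-55.7,-30.3,8],"turn":1.48,"grip":8.5},{"slide":[-55.7,-30.3,8],"turn":1.48,"grip":8.5}]' 40
cat >> h.py <<'E'
def wrist():
    from scipy.spatial.transform import Rotation as R
    s=ctrl.get_state(); p,d=ctrl.read_camera("wrist"); T=np.eye(4); T[:3,:3]=R.from_quat(s["tcp_rot"]).as_matrix(); T[:3,3]=s["eef_pos"]
    return p,cloud("wrist",d,T@ctrl.camera_info("wrist")["T_tool_cam"])
def circ(W,x,y,lo,hi,r=.04):
    m=(np.hypot(W[...,0]-x,W[...,1]-y)<r)&(W[...,2]>lo)&(W[...,2]<hi); P=W[m]
    if len(P)<5: print("none");return
    c,rad=cv2.minEnclosingCircle((P[:,:2]*1000).astype(np.float32)); print("circ",len(P),np.round(c,1),round(rad,1),"zmed",np.median(P[:,2]).round(4))
E
python3 - <<'E'
from h import *
p,W=wrist(); circ(W,.629,.229,.058,.07); go(.629,.229,.020,-.148)
E
```

```text
time: 1.8
eef_pos: [0.6281, 0.231, 0.1514]
tcp_rot: [0.757, 0.654, -0.0, -0.0]
contact_force: [0.9, -0.1, 0.8]
opening: 0.994
finger_force: 0.0
circ 1702 [628.1 228.5] 29.0 zmed 0.063
slide [-0.19  0.1  13.16] turn 0.002 q6 0.347 t 1.85
```

```bash
python3 -m inch '[{"slide":[-0.2,0.1,4],"turn":0,"grip":8.5},{"slide":[-0.2,0.1,8],"turn":0,"grip":8.5},{"slide":[-0.2,0.1,11],"turn":0,"grip":8.5},{"slide":[-0.2,0.1,12.5],"turn":0,"grip":8.5},{"slide":[-0.2,0.1,13.1],"turn":0,"grip":8.5},{"slide":[-0.2,0.1,13.1],"turn":0,"grip":7},{"slide":[-0.2,0.1,13.1],"turn":0,"grip":6.2},{"slide":[-0.2,0.1,13.1],"turn":0,"grip":5.4},{"slide":[-0.2,0.1,13.1],"turn":0,"grip":5},{"slide":[-0.2,0.1,13.1],"turn":0,"grip":5},{"slide":[-0.2,0.1,13.1],"turn":0,"grip":5},{"slide":[-0.2,0.1,13.1],"turn":0,"grip":5}]' 30
```

```text
time: 3.05
eef_pos: [0.6312, 0.228, 0.0229]
tcp_rot: [0.757, 0.653, 0.002, 0.001]
contact_force: [-2.7, 0.7, 5.6]
opening: 0.671
finger_force: 32.1
```

```bash
python3 -m inch '[{"slide":[0,0,-1],"turn":0,"grip":4.5},{"slide":[0,0,-3],"turn":0,"grip":4.5},{"slide":[0,0,-6],"turn":0,"grip":4.5},{"slide":[0,0,-10],"turn":0,"grip":4.5},{"slide":[0,0,-11],"turn":0,"grip":4.5},{"slide":[0,0,-11],"turn":0,"grip":4.5}]'
python3 - <<'E'
from h import *
go(.478,.170,.131,-.148)
p,W=wrist(); circ(W,.629,.229,.15,.2,.045)
E
```

```text
time: 3.65
eef_pos: [0.6316, 0.2278, 0.1336]
tcp_rot: [0.757, 0.653, 0.003, 0.002]
contact_force: [0.6, 0.1, -1.6]
opening: 0.675
finger_force: 32.3
slide [ -7.98 -14.34   0.16] turn -0.0 q6 0.343 t 3.65
circ 25725 [629. 229.] 45.0 zmed 0.171
```

```bash
python3 -m inch '[{"slide":[-0.8,-1.4,0],"turn":0,"grip":4.5},{"slide":[-2.4,-4.3,0],"turn":0,"grip":4.5},{"slide":[-4,-7.2,0],"turn":0,"grip":4.5},{"slide":[-5.6,-10,0],"turn":0,"grip":4.5},{"slide":[-7.2,-12.9,0],"turn":0,"grip":4.5},{"slide":[-8,-14.3,0],"turn":0,"grip":4.5},{"slide":[-8,-14.3,0],"turn":0,"grip":4.5},{"slide":[-8,-14.3,0],"turn":0,"grip":4.5}]'
python3 - <<'E'
from h import *
go(.478,.170,.069,-.148)
p,d=ctrl.read_camera("top"); cv2.imwrite("pics/a.png",cv2.resize(p[180:380,180:380,::-1],(600,600)))
p,W=wrist(); cv2.imwrite("pics/b.png",p[:,:,::-1])
E
```

```text
time: 4.5
eef_pos: [0.476, 0.1694, 0.1289]
tcp_rot: [0.758, 0.653, -0.001, -0.001]
contact_force: [-0.3, 0.1, -0.2]
opening: 0.671
finger_force: 32.5
slide [0.09 0.2  5.98] turn -0.0 q6 0.289 t 4.5
```

View pics/b.png

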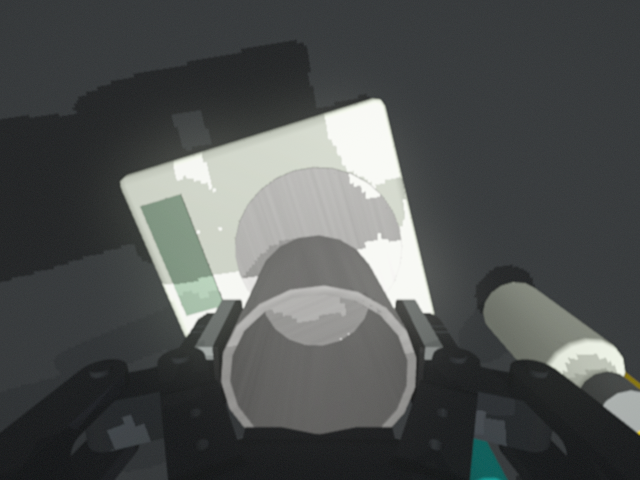

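The wrist view shows the cup held upright over the pan. The pan disc spans about px (236..401, 168..), and the tall bottle is clear on the right.

```bash
python3 -m inch '[{"slide":[0.1,0.2,1],"turn":0,"grip":4.5},{"slide":[0.1,0.2,3],"turn":0,"grip":4.5},{"slide":[0.1,0.2,4.5],"turn":0,"grip":4.5},{"slide":[0.1,0.2,5.3],"turn":0,"grip":4.5},{"slide":[0.1,0.2,5.6],"turn":0,"grip":4.5},{"slide":[0.1,0.2,5.75],"turn":0,"grip":4.5},{"slide":[0.1,0.2,5.85],"turn":0,"grip":4.5},{"slide":[0.1,0.2,5.85],"turn":0,"grip":4.5},{"slide":[0.1,0.2,5.85],"turn":0,"grip":4.5}]'
python3 - <<'E'
from h import *
i=ctrl.camera_info("wrist"); from scipy.spatial.transform import Rotation as R
s=ctrl.get_state(); p,W=wrist(); cv2.imwrite("pics/c.png",p[:,:,::-1])
m=(W[...,2]>.0435)&(W[...,2]<.0485)&(abs(W[...,0]-.478)<.06)&(abs(W[...,1]-.17)<.06); P=W[m]
c,r=cv2.minEnclosingCircle((P[:,:2]*1000).astype(np.float32)); print(len(P),c,r, P.min(0),P.max(0)); go(.478,.17,.069,-.148)
E
```

```text
time: 5.5
eef_pos: [0.4792, 0.1703, 0.0725]
tcp_rot: [0.757, 0.653, 0.001, 0.0]
contact_force: [-0.1, 0.2, -0.9]
opening: 0.672
finger_force: 32.4
14459 (476.1661376953125, 170.0252227783203) 49.88311004638672 [0.4263 0.1558 0.0435] [0.5259 0.2197 0.0478]
slide [-0.04 -0.11  0.34] turn 0.0 q6 0.29 t 5.55
```

View pics/c.png

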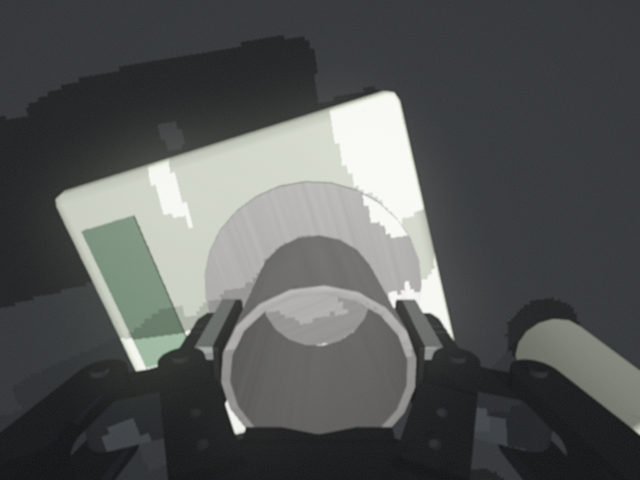

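Cup is about 3 mm above the pan (disc centre now measured at (476,170)). I lower it the rest of the way, release, and raise.

```bash
python3 -m inch '[{"slide":[0,-0.2,0],"turn":0,"grip":4.5},{"slide":[0,-0.2,0.1],"turn":0,"grip":4.5},{"slide":[0,-0.2,0.2],"turn":0,"grip":4.5},{"slide":[0,-0.2,0.3],"turn":0,"grip":4.5},{"slide":[0,-0.2,0.38],"turn":0,"grip":4.5},{"slide":[0,-0.2,0.38],"turn":0,"grip":4.5},{"slide":[0,-0.2,0.38],"turn":0,"grip":4.5}]'
```

```text
time: 6.25
eef_pos: [0.4768, 0.1706, 0.069]
tcp_rot: [0.757, 0.653, -0.0, -0.0]
contact_force: [-4.0, -0.2, 5.4]
opening: 0.68
finger_force: 32.9
```

```bash
python3 -m inch '[{"slide":[0,0,0],"turn":0,"grip":6.2},{"slide":[0,0,0],"turn":0,"grip":7},{"slide":[0,0,0],"turn":0,"grip":8},{"slide":[0,0,0],"turn":0,"grip":8.5},{"slide":[0,0,0],"turn":0,"grip":8.5},{"slide":[0,0,-2],"turn":0,"grip":8.5},{"slide":[0,0,-5],"turn":0,"grip":8.5},{"slide":[0,0,-9],"turn":0,"grip":8.5},{"slide":[0,0,-12],"turn":0,"grip":8.5},{"slide":[0,0,-12],"turn":0,"grip":8.5}]'
python3 - <<'E'
from h import *
p,W=wrist(); circ(W,.477,.17,.1,.118); go(.6117,.0915,.19,-.148)
E
```

```text
time: 7.25
eef_pos: [0.48, 0.171, 0.1937]
tcp_rot: [0.757, 0.653, 0.005, 0.003]
contact_force: [0.6, 0.3, -0.2]
opening: 0.997
finger_force: 0.0
circ 2092 [475.5 170.7] 29.0 zmed 0.1088
slide [-5.88 14.35  0.16] turn 0.0 q6 0.291 t 7.3
```

```bash
python3 -m inch '[{"slide":[-2,4.5,0.5],"turn":0,"grip":8.5},{"slide":[-3.8,9,1],"turn":0,"grip":8.5},{"slide":[-5.5,13,1.5],"turn":0,"grip":8.5},{"slide":[-5.9,14.3,2],"turn":0,"grip":8.5},{"slide":[-5.9,14.3,2],"turn":0,"grip":8.5},{"slide":[-5.9,14.3,2],"turn":0,"grip":8.5}]'
python3 - <<'E'
from h import *
p,W=wrist(); circ(W,.6117,.0915,.105,.125,.025); circ(W,.6117,.0915,.07,.09,.035); go(.6117,.0915,.053,-.148)
E
```

```text
time: 7.9
eef_pos: [0.6079, 0.0916, 0.1663]
tcp_rot: [0.757, 0.653, -0.001, -0.001]
contact_force: [-0.6, 0.6, -0.6]
opening: 1.001
finger_force: 0.0
circ 1972 [610.2  91.2] 13.2 zmed 0.1143
circ 1801 [610.5  91.4] 22.0 zmed 0.0859
slide [ 0.01  0.41 11.4 ] turn 0.001 q6 0.132 t 7.95
```

```bash
python3 -m inch '[{"slide":[0,0.3,2],"turn":0,"grip":8.5},{"slide":[0,0.3,5],"turn":0,"grip":8.5},{"slide":[0,0.3,8.5],"turn":0,"grip":8.5},{"slide":[0,0.3,10.7],"turn":0,"grip":8.5},{"slide":[0,0.3,11.4],"turn":0,"grip":8.5},{"slide":[0,0.2,11.4],"turn":0,"grip":6.8},{"slide":[0,0.2,11.4],"turn":0,"grip":5.5},{"slide":[0,0.2,11.4],"turn":0,"grip":4.5},{"slide":[0,0.2,11.4],"turn":0,"grip":3.8},{"slide":[0,0.2,11.4],"turn":0,"grip":3.4},{"slide":[0,0.2,11.4],"turn":0,"grip":3.4},{"slide":[0,0.2,11.4],"turn":0,"grip":3.4}]' 30
python3 -c "
from h import *
go(.6105,.0914,.053,-.148)"
```

```text
time: 9.15
eef_pos: [0.6126, 0.0909, 0.0564]
tcp_rot: [0.757, 0.653, 0.001, 0.001]
contact_force: [-2.2, 1.2, 6.1]
opening: 0.505
finger_force: 30.4
slide [ 0.01 -0.21  0.34] turn -0.0 q6 0.131 t 9.15
```

```bash
python3 -m inch '[{"slide":[0,0,-0.8],"turn":0,"grip":3},{"slide":[0,0,-2.5],"turn":0,"grip":3},{"slide":[0,0,-5],"turn":0,"grip":3},{"slide":[0,0,-8.5],"turn":0,"grip":3},{"slide":[0,0,-11.5],"turn":0,"grip":3},{"slide":[0,0,-12.5],"turn":0,"grip":3},{"slide":[0,0,-12.5],"turn":0,"grip":3}]'
python3 -c "
from h import *
go(.4754,-.1189,.18,-.148)"
```

```text
time: 9.85
eef_pos: [0.6128, 0.0907, 0.1818]
tcp_rot: [0.757, 0.653, 0.002, 0.002]
contact_force: [-0.4, 0.3, -1.4]
opening: 0.509
finger_force: 30.9
slide [-22.76 -10.49   0.11] turn -0.0 q6 0.131 t 9.85
```

```bash
python3 -m inch '[{"slide":[-1.5,-0.7,0],"turn":0,"grip":3},{"slide":[-4.5,-2,0],"turn":0,"grip":3},{"slide":[-8,-3.7,0],"turn":0,"grip":3},{"slide":[-12,-5.5,0],"turn":0,"grip":3},{"slide":[-16,-7.4,0],"turn":0,"grip":3},{"slide":[-19.5,-9,0],"turn":0,"grip":3},{"slide":[-21.8,-10.1,0],"turn":0,"grip":3},{"slide":[-22.8,-10.5,0],"turn":0,"grip":3},{"slide":[-22.8,-10.5,0],"turn":0,"grip":3},{"slide":[-22.8,-10.5,0],"turn":0,"grip":3}]'
python3 - <<'E'
from h import *
p,W=wrist(); cv2.imwrite("pics/d.png",p[:,:,::-1]); go(.4754,-.1189,.0604,-.148)
z=W[...,2]; m=(z>.0105)&(z<.02)&(abs(W[...,0]-.46)<.08)&(abs(W[...,1]+.2)<.15); P=W[m]; rc=cv2.minAreaRect((P[:,:2]*1000).astype(np.float32)); print(len(P),rc)
E
```

```text
time: 10.85
eef_pos: [0.4737, -0.1188, 0.1781]
tcp_rot: [0.758, 0.653, -0.0, -0.001]
contact_force: [-0.5, 0.0, -2.3]
opening: 0.504
finger_force: 30.9
slide [-0.03  0.15 11.8 ] turn 0.001 q6 -0.306 t 10.9
1930 ((463.37109375, -192.188232421875), (237.8848419189453, 88.13072967529297), 81.72265625)
```

View pics/d.png

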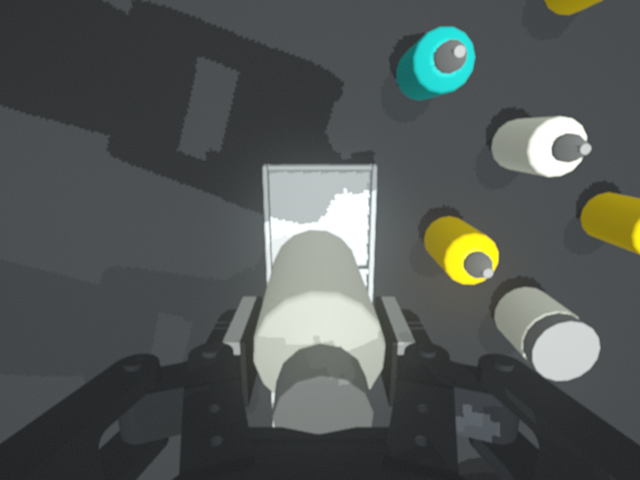

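The bottle hangs centred over the near compartment (px 265..377 wide), with the yellow look-alike clear at (460,250). Lowering.

```bash
python3 -m inch '[{"slide":[0,0.1,1.5],"turn":0,"grip":3},{"slide":[0,0.1,4.5],"turn":0,"grip":3},{"slide":[0,0.1,7.5],"turn":0,"grip":3},{"slide":[0,0.1,9.8],"turn":0,"grip":3},{"slide":[0,0.1,10.9],"turn":0,"grip":3},{"slide":[0,0.1,11.3],"turn":0,"grip":3},{"slide":[0,0.1,11.4],"turn":0,"grip":3},{"slide":[0,0.1,11.4],"turn":0,"grip":3},{"slide":[0,0.1,11.4],"turn":0,"grip":3}]'
python3 -c "
from h import *
go(.4754,-.1189,.0604,-.148)"
```

```text
time: 11.8
eef_pos: [0.476, -0.1198, 0.0664]
tcp_rot: [0.757, 0.653, 0.001, 0.001]
contact_force: [0.1, -1.6, -1.7]
opening: 0.507
finger_force: 30.9
slide [ 0.08 -0.08  0.6 ] turn 0.0 q6 -0.306 t 11.8
```

```bash
python3 -m inch '[{"slide":[0,-0.1,0.2],"turn":0,"grip":3},{"slide":[0,-0.1,0.35],"turn":0,"grip":3},{"slide":[0,-0.1,0.45],"turn":0,"grip":3},{"slide":[0,-0.1,0.55],"turn":0,"grip":3},{"slide":[0,-0.1,0.6],"turn":0,"grip":3},{"slide":[0,-0.1,0.6],"turn":0,"grip":3},{"slide":[0,-0.1,0.6],"turn":0,"grip":3}]'
```

```text
time: 12.5
eef_pos: [0.4741, -0.1195, 0.0604]
tcp_rot: [0.757, 0.653, -0.0, -0.0]
contact_force: [-3.7, 0.2, 7.4]
opening: 0.503
finger_force: 31.9
```

```bash
python3 -m inch '[{"slide":[0,0,0],"turn":0,"grip":4.6},{"slide":[0,0,0],"turn":0,"grip":5.5},{"slide":[0,0,0],"turn":0,"grip":7},{"slide":[0,0,0],"turn":0,"grip":8},{"slide":[0,0,0],"turn":0,"grip":8},{"slide":[0,0,-1.5],"turn":0,"grip":8},{"slide":[0,0,-4],"turn":0,"grip":8},{"slide":[0,0,-8],"turn":0,"grip":8},{"slide":[0,0,-11],"turn":0,"grip":8},{"slide":[0,0,-11.5],"turn":0,"grip":8},{"slide":[0,0,-11.5],"turn":0,"grip":8}]'
python3 - <<'E'
from h import *
p,W=wrist(); circ(W,.4754,-.1189,.11,.13,.025); go(.6395,-.2275,.17,-.148)
E
```

```text
time: 13.6
eef_pos: [0.4746, -0.1195, 0.1749]
tcp_rot: [0.757, 0.653, 0.0, 0.001]
contact_force: [-1.1, -0.0, -0.7]
opening: 0.935
finger_force: 0.0
circ 1877 [ 471.8 -119.1] 13.0 zmed 0.1183
slide [-8.28 18.    0.32] turn 0.0 q6 -0.306 t 13.65
```

```bash
python3 -m inch '[{"slide":[-1.9,4.2,0],"turn":0,"grip":8},{"slide":[-3.8,8.4,0.5],"turn":0,"grip":8},{"slide":[-5.7,12.5,1.5],"turn":0,"grip":8},{"slide":[-7.5,16.5,2],"turn":0,"grip":8},{"slide":[-8.3,18,2],"turn":0,"grip":8},{"slide":[-8.3,18,2],"turn":0,"grip":8},{"slide":[-8.3,18,2],"turn":0,"grip":8}]'
python3 - <<'E'
from h import *
p,W=wrist(); circ(W,.6395,-.2275,.058,.075,.04); go(.6395,-.2275,.022,-.148)
E
```

```text
time: 14.35
eef_pos: [0.6384, -0.2271, 0.1512]
tcp_rot: [0.757, 0.653, -0.001, -0.002]
contact_force: [-0.9, 0.4, 0.4]
opening: 0.933
finger_force: 0.0
circ 4903 [ 638.3 -228.2] 24.5 zmed 0.0644
slide [-0.06  0.17 12.99] turn 0.0 q6 -0.343 t 14.4
```

```bash
python3 -m inch '[{"slide":[-0.1,0,2.5],"turn":0,"grip":8},{"slide":[-0.1,0,6],"turn":0,"grip":8},{"slide":[-0.1,0,10],"turn":0,"grip":8},{"slide":[-0.1,0,12.5],"turn":0,"grip":8},{"slide":[-0.1,0,13.4],"turn":0,"grip":8},{"slide":[-0.1,0,13.4],"turn":0,"grip":6.8},{"slide":[-0.1,0,13.4],"turn":0,"grip":5.8},{"slide":[-0.1,0,13.4],"turn":0,"grip":5},{"slide":[-0.1,0,13.4],"turn":0,"grip":4.4},{"slide":[-0.1,0,13.4],"turn":0,"grip":4},{"slide":[-0.1,0,13.4],"turn":0,"grip":4},{"slide":[-0.1,0,13.4],"turn":0,"grip":4}]' 30
```

```text
time: 15.6
eef_pos: [0.641, -0.2296, 0.0229]
tcp_rot: [0.757, 0.653, 0.001, 0.002]
contact_force: [-2.0, 1.1, 7.0]
opening: 0.572
finger_force: 32.1
```

```bash
python3 -m inch '[{"slide":[0,0,-0.8],"turn":0,"grip":3.8},{"slide":[0,0,-2.5],"turn":0,"grip":3.8},{"slide":[0,0,-5],"turn":0,"grip":3.8},{"slide":[0,0,-8.5],"turn":0,"grip":3.8},{"slide":[0,0,-11.5],"turn":0,"grip":3.8},{"slide":[0,0,-12.5],"turn":0,"grip":3.8},{"slide":[0,0,-12.5],"turn":0,"grip":3.8}]'
python3 -c "
from h import *
go(.4506,-.2851,.15,-.148)"
```

```text
time: 16.3
eef_pos: [0.6409, -0.2295, 0.148]
tcp_rot: [0.757, 0.653, 0.001, 0.002]
contact_force: [-0.8, -0.1, -1.7]
opening: 0.576
finger_force: 31.6
slide [ -8.31 -18.    -0.27] turn -0.0 q6 -0.345 t 16.3
```

```bash
python3 -m inch '[{"slide":[-0.6,-1.2,0],"turn":0,"grip":3.8},{"slide":[-1.8,-3.8,0],"turn":0,"grip":3.8},{"slide":[-3.3,-7.2,0],"turn":0,"grip":3.8},{"slide":[-5,-10.8,0],"turn":0,"grip":3.8},{"slide":[-6.5,-14.2,0],"turn":0,"grip":3.8},{"slide":[-7.7,-16.8,0],"turn":0,"grip":3.8},{"slide":[-8.3,-17.9,0],"turn":0,"grip":3.8},{"slide":[-8.3,-17.9,0],"turn":0,"grip":3.8},{"slide":[-8.3,-17.9,0],"turn":0,"grip":3.8}]'
python3 -c "
from h import *
go(.4506,-.2851,.0269,-.148)"
```

```text
time: 17.2
eef_pos: [0.4504, -0.2844, 0.1443]
tcp_rot: [0.758, 0.653, 0.0, -0.0]
contact_force: [0.5, -0.4, -2.1]
opening: 0.574
finger_force: 31.7
slide [-0.08  0.03 11.74] turn -0.001 q6 -0.606 t 17.2
```

```bash
python3 -m inch '[{"slide":[0,0,1.5],"turn":0,"grip":3.8},{"slide":[0,0,4.5],"turn":0,"grip":3.8},{"slide":[0,0,7.5],"turn":0,"grip":3.8},{"slide":[0,0,9.8],"turn":0,"grip":3.8},{"slide":[0,0,10.9],"turn":0,"grip":3.8},{"slide":[0,0,11.3],"turn":0,"grip":3.8},{"slide":[0,0,11.4],"turn":0,"grip":3.8},{"slide":[0,0,11.4],"turn":0,"grip":3.8},{"slide":[0,0,11.4],"turn":0,"grip":3.8}]'
python3 -c "
from h import *
go(.4506,-.2851,.0269,-.148)"
```

```text
time: 18.1
eef_pos: [0.4512, -0.2853, 0.0323]
tcp_rot: [0.757, 0.653, 0.0, 0.001]
contact_force: [0.9, 0.1, -1.4]
opening: 0.578
finger_force: 31.7
slide [ 0.01 -0.07  0.54] turn 0.0 q6 -0.606 t 18.1
```

```bash
python3 -m inch '[{"slide":[0,-0.1,0.2],"turn":0,"grip":3.8},{"slide":[0,-0.1,0.33],"turn":0,"grip":3.8},{"slide":[0,-0.1,0.43],"turn":0,"grip":3.8},{"slide":[0,-0.1,0.5],"turn":0,"grip":3.8},{"slide":[0,-0.1,0.55],"turn":0,"grip":3.8},{"slide":[0,-0.1,0.55],"turn":0,"grip":3.8},{"slide":[0,-0.1,0.55],"turn":0,"grip":3.8}]'
```

```text
time: 18.8
eef_pos: [0.4494, -0.2845, 0.0269]
tcp_rot: [0.757, 0.653, -0.0, -0.0]
contact_force: [-4.1, 2.1, 7.8]
opening: 0.574
finger_force: 32.6
```

```bash
python3 -m inch '[{"slide":[0,0,0],"turn":0,"grip":5.3},{"slide":[0,0,0],"turn":0,"grip":6},{"slide":[0,0,0],"turn":0,"grip":7},{"slide":[0,0,0],"turn":0,"grip":7.5},{"slide":[0,0,0],"turn":0,"grip":7.5},{"slide":[0,0,-1.5],"turn":0,"grip":7.5},{"slide":[0,0,-4],"turn":0,"grip":7.5},{"slide":[0,0,-8],"turn":0,"grip":7.5},{"slide":[0,0,-12],"turn":0,"grip":7.5},{"slide":[0,0,-14],"turn":0,"grip":7.5},{"slide":[0,0,-14],"turn":0,"grip":7.5}]'
python3 - <<'E'
from h import *
p,W=wrist(); circ(W,.4506,-.2851,.06,.08,.035); go(.6352,-.0812,.16,-.148)
E
```

```text
time: 19.9
eef_pos: [0.4515, -0.2863, 0.1711]
tcp_rot: [0.757, 0.653, 0.001, 0.005]
contact_force: [0.5, -0.0, -0.2]
opening: 0.878
finger_force: 0.0
circ 4429 [ 449.3 -283.7] 24.5 zmed 0.0684
slide [22.91 15.27  0.82] turn 0.0 q6 -0.607 t 19.95
```

```bash
python3 -m inch '[{"slide":[3.5,2.3,0],"turn":0,"grip":7},{"slide":[7.5,5,0],"turn":0,"grip":7},{"slide":[11.5,7.7,0],"turn":0,"grip":7},{"slide":[15.5,10.3,0],"turn":0,"grip":7},{"slide":[19.5,13,0],"turn":0,"grip":7},{"slide":[22,14.7,0.5],"turn":0,"grip":7},{"slide":[22.9,15.3,0.8],"turn":0,"grip":7},{"slide":[22.9,15.3,0.8],"turn":0,"grip":7},{"slide":[22.9,15.3,0.8],"turn":0,"grip":7}]'
python3 - <<'E'
from h import *
p,W=wrist(); cv2.imwrite("pics/e.png",p[:,:,::-1]); circ(W,.6352,-.0812,.05,.064,.035); circ(W,.6352,-.0812,.078,.09,.035);go(.6352,-.0812,.019,-.148)
E
```

```text
time: 20.85
eef_pos: [0.6332, -0.0811, 0.1562]
tcp_rot: [0.758, 0.653, -0.001, -0.001]
contact_force: [0.3, -0.0, -0.0]
opening: 0.823
finger_force: 0.0
circ 1656 [633.8 -81.8] 18.9 zmed 0.0602
circ 326 [634.1 -81.9] 6.3 zmed 0.0823
slide [ 0.07  0.2  13.77] turn -0.001 q6 -0.137 t 20.9
```

View pics/e.png

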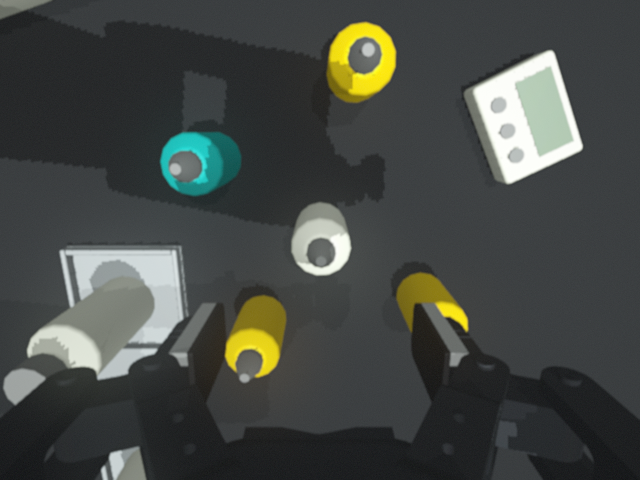

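White dropper at (320,245); the yellow and turquoise neighbours sit well outside the finger line. Descending and gripping.

```bash
python3 -m inch '[{"slide":[-0.1,0.05,2.5],"turn":0,"grip":7},{"slide":[-0.1,0.05,6],"turn":0,"grip":7},{"slide":[-0.1,0.05,10],"turn":0,"grip":7},{"slide":[-0.1,0.05,12.7],"turn":0,"grip":7},{"slide":[-0.1,0.05,13.8],"turn":0,"grip":7},{"slide":[-0.1,0,13.8],"turn":0,"grip":5.8},{"slide":[-0.1,0,13.8],"turn":0,"grip":4.8},{"slide":[-0.1,0,13.8],"turn":0,"grip":4},{"slide":[-0.1,0,13.8],"turn":0,"grip":3.4},{"slide":[-0.1,0,13.8],"turn":0,"grip":3},{"slide":[-0.1,0,13.8],"turn":0,"grip":3},{"slide":[-0.1,0,13.8],"turn":0,"grip":3}]' 25
```

```text
time: 22.1
eef_pos: [0.636, -0.0821, 0.0222]
tcp_rot: [0.757, 0.653, 0.001, 0.002]
contact_force: [-1.2, -1.4, 5.5]
opening: 0.433
finger_force: 25.7
```

```bash
python3 -m inch '[{"slide":[0,0,-0.8],"turn":0,"grip":2.8},{"slide":[0,0,-2.5],"turn":0,"grip":2.8},{"slide":[0,0,-5],"turn":0,"grip":2.8},{"slide":[0,0,-8.5],"turn":0,"grip":2.8},{"slide":[0,0,-12],"turn":0,"grip":2.8},{"slide":[0,0,-15.5],"turn":0,"grip":2.8},{"slide":[0,0,-17],"turn":0,"grip":2.8},{"slide":[0,0,-17],"turn":0,"grip":2.8}]'
python3 -c "
from h import *
go(.463,-.202,.19,-.148)"
```

```text
time: 22.9
eef_pos: [0.636, -0.0818, 0.1935]
tcp_rot: [0.757, 0.653, 0.002, 0.003]
contact_force: [-0.1, 0.8, -0.2]
opening: 0.437
finger_force: 25.3
slide [-14.44 -15.34   0.26] turn 0.0 q6 -0.138 t 22.9
```

```bash
python3 -m inch '[{"slide":[-1,-1,0],"turn":0,"grip":2.8},{"slide":[-3,-3.2,0],"turn":0,"grip":2.8},{"slide":[-5.7,-6.1,0],"turn":0,"grip":2.8},{"slide":[-8.6,-9.2,0],"turn":0,"grip":2.8},{"slide":[-11.3,-12.1,0],"turn":0,"grip":2.8},{"slide":[-13.5,-14.4,0],"turn":0,"grip":2.8},{"slide":[-14.4,-15.4,0],"turn":0,"grip":2.8},{"slide":[-14.4,-15.4,0],"turn":0,"grip":2.8},{"slide":[-14.4,-15.4,0],"turn":0,"grip":2.8}]'
python3 -c "
from h import *
p,d=ctrl.read_camera('scene'); cv2.imwrite('pics/f.png',p[100:340,60:380,::-1])
go(.462,-.202,.0262,-.148)"
```

```text
time: 23.8
eef_pos: [0.4606, -0.2008, 0.1885]
tcp_rot: [0.758, 0.653, 0.0, -0.001]
contact_force: [-0.1, -0.2, -0.2]
opening: 0.436
finger_force: 25.4
slide [-0.13  0.13 16.26] turn 0.0 q6 -0.465 t 23.85
```

View pics/f.png

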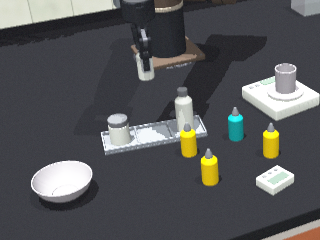

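The scene crop shows the cup on the pan (285,80), the tall bottle (184,110) and the jar (118,128) standing in the end compartments, and the dropper held above at (146,65). Lowering it.

```bash
python3 -m inch '[{"slide":[-0.1,0,1.5],"turn":0,"grip":2.8},{"slide":[-0.1,0,4.5],"turn":0,"grip":2.8},{"slide":[-0.1,0,8],"turn":0,"grip":2.8},{"slide":[-0.1,0,11.5],"turn":0,"grip":2.8},{"slide":[-0.1,0,14],"turn":0,"grip":2.8},{"slide":[-0.1,0,15.3],"turn":0,"grip":2.8},{"slide":[-0.1,0,15.8],"turn":0,"grip":2.8},{"slide":[-0.1,0,15.9],"turn":0,"grip":2.8},{"slide":[-0.1,0,15.9],"turn":0,"grip":2.8},{"slide":[-0.1,0,15.9],"turn":0,"grip":2.8}]'
python3 -c "
from h import *
go(.462,-.202,.0262,-.148)"
```

```text
time: 24.85
eef_pos: [0.4617, -0.2029, 0.032]
tcp_rot: [0.757, 0.653, 0.0, 0.001]
contact_force: [0.4, -0.7, -0.6]
opening: 0.439
finger_force: 25.3
slide [0.09 0.01 0.58] turn 0.0 q6 -0.468 t 24.85
```

```bash
python3 -m inch '[{"slide":[0,0,0.2],"turn":0,"grip":2.8},{"slide":[0,0,0.35],"turn":0,"grip":2.8},{"slide":[0,0,0.45],"turn":0,"grip":2.8},{"slide":[0,0,0.53],"turn":0,"grip":2.8},{"slide":[0,0,0.58],"turn":0,"grip":2.8},{"slide":[0,0,0.58],"turn":0,"grip":2.8},{"slide":[0,0,0.58],"turn":0,"grip":2.8}]'
```

```text
time: 25.55
eef_pos: [0.4607, -0.2023, 0.0261]
tcp_rot: [0.757, 0.653, -0.0, -0.0]
contact_force: [-4.2, 2.2, 9.2]
opening: 0.433
finger_force: 26.1
```

```bash
python3 -m inch '[{"slide":[0,0,0],"turn":0,"grip":4.1},{"slide":[0,0,0],"turn":0,"grip":5},{"slide":[0,0,0],"turn":0,"grip":6.2},{"slide":[0,0,0],"turn":0,"grip":7},{"slide":[0,0,0],"turn":0,"grip":7},{"slide":[0,0,-1.5],"turn":0,"grip":7},{"slide":[0,0,-4],"turn":0,"grip":7},{"slide":[0,0,-8],"turn":0,"grip":7},{"slide":[0,0,-12.5],"turn":0,"grip":7},{"slide":[0,0,-17],"turn":0,"grip":7},{"slide":[0,0,-20],"turn":0,"grip":7},{"slide":[0,0,-20],"turn":0,"grip":7},{"slide":[0,0,-20],"turn":0,"grip":7}]'
python3 - <<'E'
from h import *
p,W=wrist(); circ(W,.462,-.202,.045,.068,.035); cv2.imwrite("pics/g.png",p[:,:,::-1])
p,d=ctrl.read_camera("scene"); cv2.imwrite("pics/h.png",p[100:340,60:500,::-1])
E
```

```text
time: 26.85
eef_pos: [0.4608, -0.2023, 0.2252]
tcp_rot: [0.757, 0.653, 0.0, 0.001]
contact_force: [-0.1, 0.7, -0.7]
opening: 0.818
finger_force: 0.0
circ 1167 [ 460.3 -202. ] 18.8 zmed 0.0641
```

View pics/g.png

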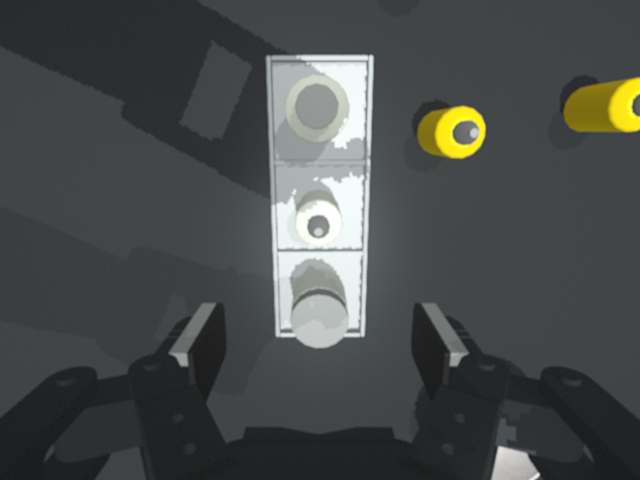

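View pics/h.png

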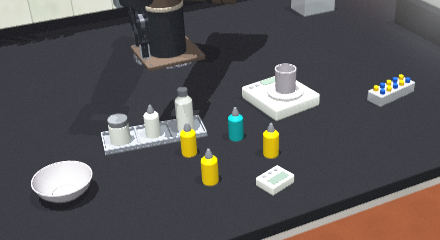

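The wrist view shows tall bottle (318,105), dropper (318,222) and jar (320,310), each upright in its own compartment. The scene view shows the cup upright on the pan at (285,80), with the bystanders and look-alikes in their original places.

```bash
python3 -c "
from plant import ctrl
print(ctrl.sign_off())"
```

```text
the job is handed in; nothing more can be done
None
```

The job is handed in at about 27 s of the 102 s limit: the cup stands about 1 mm off the pan's centre, the tall bottle, dropper and jar each stand upright in their compartments, and nothing else was moved.

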